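# Trace a weld seam with a crack-detector probe

### The arm

A 6-joint arm with a two-finger parallel gripper is mounted at the origin on the work surface. World frame = base frame: x ahead of the robot, y to its left, z up, the work surface at z = 0. Lengths are in m, angles in degrees, forces in N, time in s.
With the tool pointing down it reaches from about 0.35 to 0.875 m from the base axis. Payload 4.2 kg.
Tool frame: the origin (TCP) lies midway between the tips of the shut fingers; the grasp point (between the pads) lies 19 mm behind it (hold_point_z is the z of the grasp point in the tool frame, in m); z points along the fingers, y is the direction in which the jaws open and shut (so a half turn about z gives the same grasp; the last joint's range is limited). The gripper opens to 87 mm and grips with 3 to 60 N. Pads are 19 mm wide; open, the fingers measure 117 mm over their backs; the gripper's body (75 mm by 190 mm) begins 51 mm behind the grasp point.
Start: joints at [-59.553, 22.042, 0.453, 0, -68.411, -14.817], TCP at [0.168, -0.602, 0.223] pointing down, gripper open.
Joint ranges: [-179.83, 179.83], [-69.29, 118.12], [-61.27, 80.66], [-181.25, 117.63], [-171.15, -9.14], [-177.46, 177.46]. Speed limits (degrees/s): [159.86, 159.86, 180, 180, 180, 180].

### API

Orientations are given as a 3x3 rotation matrix whose columns are the frame's x, y, z axes.
In Python, from station import * gives the robot as it stands. The module is installed in compiled form; this text tells all that it offers.
- The arm moves only by the tool jog_arm, never from a script. Its argument "moves" is a list of rows, each a list of 7 numbers: the closure, from -1 (fully open) to 1 (shut), then the shift along the tool's x, y, z in m, then the turn, a rotation vector about the tool's x, y, z in rad. In form: [[gripper, x, y, z, wx, wy, wz], ...]. A call has exactly 10 rows; each row is the pose to reach, as a shift and turn from the pose commanded when the call began, along the tool's axes at that moment; what a row does not reach only later rows make up. A row lasts 1/12 s, in which the tool goes at most 41.7 mm and 7.16 degrees, less where a joint would pass 70% of its speed; a pose out of reach is approached as far as the arm can. A call with a gripper value outside its range is refused whole. The fingers move at their own pace and stop on an object; the grip force is fixed at half the most. Time passes only in rows, so rows that repeat a pose let the fingers close, or fill a call up. It gives the time, the measured TCP pose, the force and the opening at its end, in the units of the state.
- sense(): the state, without advancing time (a new reading comes with each control period).
- capture(name): name is "side" or "top" or "wrist"; returns a dict with "frame" (400x640x3 uint8, red, green, blue), "fov_y" (degrees; the focal length in pixels is half the picture's height over the tangent of half this angle, whatever the lens; pixels are square), "cx", "cy" (the principal point, pixels), "world_from_camera" (4x4, takes a point from camera to world coordinates). Camera axes: x right, y down, z forward; pixel columns grow to the right and rows downward; lengths in m; the calibration is good to about 2 mm. A picture is of the moment at which its call begins. There is no depth.
- finish_job(): hands the job in, once; it reports no verdict.
The state is a dict: "time_s": time; "joints": joint angles; "joint_velocities": joint speeds; "effort": joint torques, N m; "tcp_pos": TCP position; "ee_rot": TCP orientation; "wrist_force": force on the tool from outside, world axes, zero at the start; "moment": the same for the moment, N m; "gripper_width": opening from 0.0 (shut) to 1.0 (fully open).
Only numpy, scipy, OpenCV 4.12 (cv2) and the standard library are available. Lean on these libraries where they do the work, as an engineer would, in place of code of your own. Each camera call takes 0.05 s, during which the arm holds its last target.

### The job

Take the orange crack-detector probe out of its stand, set its sprung tip on the green start mark of the weld seam and draw it slowly (about 2 cm a second) along the seam to the red finish mark, without lifting it or touching the panel off the seam, keeping the probe square to the sloping panel and its tip gently pushed in about half of its travel. Finish while still holding the probe still on the red mark, square to the panel, with the tip about half pushed in; do not ram the probe into the panel, and leave the other things on the bench alone.

Things in the scene. Friction and masses are not known exactly. Their poses are not given: they have to be found in the camera images.
- probe: loose round probe, 0.16 kg, 130 mm long, upright in its stand; z along its axis, tip to top; origin at the end of the extended tip (4 mm above the bench in the stand). From the tip: 0-20 mm steel sprung tip (8 mm diameter), to 66 mm black body (22 mm diameter), to 72 mm collar (40 mm) resting on the stand, to 130 mm orange grip (24 mm). Lift it straight up 70 mm or more to clear the stand
- probe_grip (a point): point on the probe's axis in the middle of the orange grip, 104 mm above the extended tip, where to grasp it; axes as the probe (z along the probe, away from the tip)
- probe_tip (a point): the contact point at the end of the sprung tip, on the probe's axis; it moves with the tip as that is pushed in
- tip_spring (a joint): how far the sprung tip is pushed into the probe, in m: 0 extended, 0.012 at its stop; spring 400 N/m (2.4 N at half travel)
- stand: fixed grey block, 80 x 80 mm and 70 mm tall, with an upright through hole 29 mm in diameter at its centre in which the probe stands; origin at the centre of its underside
- panel: fixed aluminium panel 130 x 170 mm sloping 15 degrees, low edge to the robot at zero yaw. Origin on its face at mid seam, 60 mm above the bench; z square to the face, up; y along the seam to the green mark; x up the slope. Flat; the flush seam is 9 mm wide, 100 mm from mark to mark. Corner clamps 52 mm beside the seam line, 73 mm along from the middle, stand 12 mm above the face
- seam_start (a point): centre of the green start mark (disc 16 mm in diameter, on the panel's face), axes as the panel
- seam_mid (a point): middle of the seam, on the face, axes as the panel
- seam_finish (a point): centre of the red finish mark (disc 16 mm in diameter, on the panel's face), axes as the panel
- parts_tray: loose blue parts tray, 90 x 90 x 30 mm, origin at the centre of its underside; bystander that may stand on either side, where the stand is not
- screwdriver: loose grey screwdriver lying on the bench, along its x axis; bystander
- red_case: loose flat round red case, 84 mm in diameter, 28 mm tall, origin at the centre of its underside; bystander
- black_box: loose black box with small shafts, 100 x 130 x 55 mm, origin at the centre of its underside; bystander
- bush0: loose steel bush standing on end, 34 mm outside diameter, 22 mm bore, 45 mm tall; origin at the centre of its underside; bystander
- bush1: loose steel bush standing on end, 34 mm outside diameter, 22 mm bore, 45 mm tall; origin at the centre of its underside; bystander
- bush2: loose steel bush standing on end, 34 mm outside diameter, 22 mm bore, 45 mm tall; origin at the centre of its underside; bystander
- brush: loose brush lying on the bench, along its x axis; bystander

How it is judged:
By the outcome, as a careful person would: the job done as asked, in the order asked, and still so for the second after the job is handed in, while the arm keeps its last pose, push and grip.
It also fails if it takes over 51 s, if anything falls off the work surface, if the arm or the gripper's body presses on something with over 40 N, if the wrist force passes 120 N, or if a joint passes its speed limit or range.

## Working session

There is one attempt and no reset: what is moved stays moved. The work goes in short steps, Python scripts to look and compute and a tool call to move; the robot and the scene stay as the last step left them, time stands still between calls to the robot, and variables do not carry over. Pictures are saved under pics/ and viewed, and the job is handed in when it is done.

Besides the shell and the picture viewer there is one more tool, called after "Call:" as name(argument=value, ...) on one line, values as JSON. jog_arm: Moves the arm, as the interface text tells. Its arguments: {"type":"object","properties":{"moves":{"type":"array"}},"required":["moves"]}

```bash
mkdir -p pics; cat > snap.py <<'E'
from station import *
import cv2,sys,pickle
def snap(n,tag):
    c=capture(n); cv2.imwrite(f'pics/{tag}.png',cv2.cvtColor(c['frame'],cv2.COLOR_RGB2BGR)); pickle.dump(c,open(f'pics/{tag}.pkl','wb')); return c
E
python3 - <<'E'
from snap import *
print(sense())
for n in('side','top','wrist'):
    c=snap(n,n+'0'); print(n,c['fov_y'],c['cx'],c['cy'],c['world_from_camera'].round(3).tolist() if hasattr(c['world_from_camera'],'round') else c['world_from_camera'])
E
```

```text
{'time_s': 0.0, 'joints': array([-5.95531905e+01,  2.20905862e+01,  3.78557381e-01, -3.19360774e-02,
       -6.84116982e+01, -1.48181242e+01]), 'joint_velocities': array([ 0.00195955,  0.0584259 ,  0.07350178, -0.06073842,  0.04351141,
        0.1007328 ]), 'effort': array([ 3.82644548e-04, -3.90662420e+01,  1.87406248e+01,  4.21982288e+00,
        1.09453057e-02, -2.03819441e-04]), 'tcp_pos': array([ 0.16825262, -0.60128027,  0.22144548]), 'ee_rot': array([[-9.63083174e-01, -2.69203233e-01, -6.47427482e-04],
       [-2.69204007e-01,  9.63080833e-01,  2.12424639e-03],
       [ 5.16710035e-05,  2.22011603e-03, -9.99997534e-01]]), 'wrist_force': array([ 0.05547112, -0.18453461,  0.65946792]), 'moment': array([ 0.01614384, -0.01100228, -0.07207037]), 'gripper_width': 0.999904837242872}
side 54.47822837920039 325.29941493087244 195.84318453646262 [[-0.971, -0.121, 0.208, 0.372], [-0.24, 0.561, -0.792, 0.908], [-0.02, -0.819, -0.574, 0.736], [0.0, 0.0, 0.0, 1.0]]
top 44.21451158256761 318.3179107423148 200.18504103079766 [[-0.025, -0.984, 0.174, 0.351], [-1.0, 0.025, 0.001, 0.007], [-0.005, -0.174, -0.985, 1.448], [0.0, 0.0, 0.0, 1.0]]
wrist 60.65424901205626 317.57025568060646 198.88223562150569 [[-0.269, 0.929, 0.255, 0.097], [0.963, 0.259, 0.075, -0.622], [0.003, 0.266, -0.964, 0.384], [0.0, 0.0, 0.0, 1.0]]
```

View pics/side0.png

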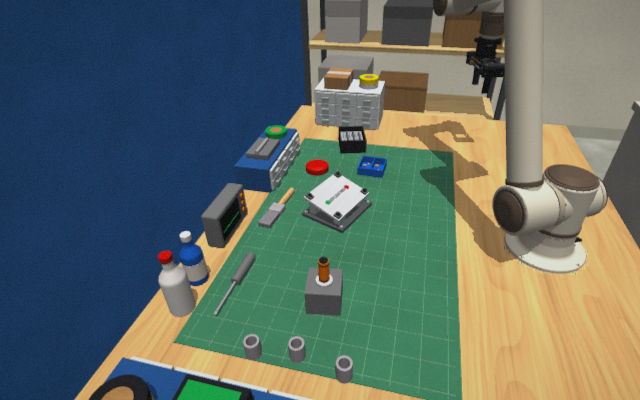

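View pics/top0.png

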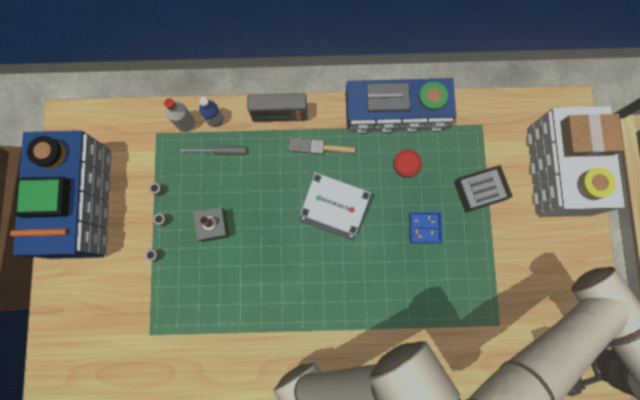

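View pics/wrist0.png

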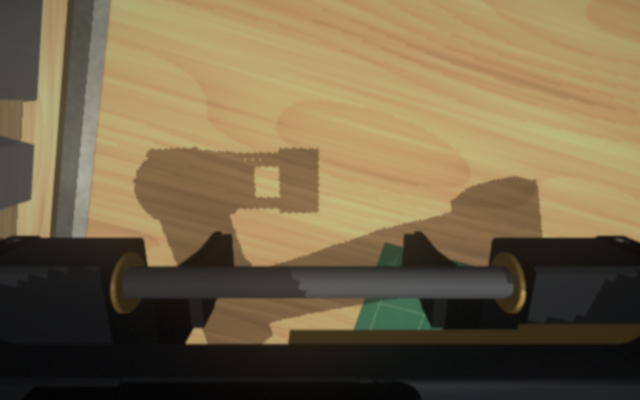

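The side view shows the probe at (324,270) in its stand, and the green mark at (327,201) and the red at (347,187) on the panel. The top view shows the stand at (210,223), the green mark at (320,198) and the red at (351,210). Next I measure them.

```bash
cat > geo.py <<'E'
import numpy as np,cv2,pickle
def load(t): return pickle.load(open(f'pics/{t}.pkl','rb'))
def ray(c,u,v):
    f=200/np.tan(np.radians(c['fov_y'])/2); M=np.array(c['world_from_camera'])
    d=M[:3,:3]@np.array([(u-c['cx'])/f,(v-c['cy'])/f,1]); return M[:3,3],d/np.linalg.norm(d)
def plane(c,uv,z):
    o,d=ray(c,*uv); return o+d*(z-o[2])/d[2]
def tri(rs):
    A=np.zeros((3,3));b=np.zeros(3)
    for o,d in rs:
        P=np.eye(3)-np.outer(d,d);A+=P;b+=P@o
    x=np.linalg.solve(A,b); return x,[np.linalg.norm((np.eye(3)-np.outer(d,d))@(x-o)) for o,d in rs]
def proj(c,p):
    f=200/np.tan(np.radians(c['fov_y'])/2); M=np.array(c['world_from_camera'])
    q=M[:3,:3].T@(np.asarray(p)-M[:3,3]); return np.array([c['cx']+f*q[0]/q[2],c['cy']+f*q[1]/q[2]])
def blob(c,kind,box):
    x0,x1,y0,y1=box; h=cv2.cvtColor(c['frame'],cv2.COLOR_RGB2HSV).astype(int); H,S,V=h[...,0],h[...,1],h[...,2]
    m={'red':((H<6)|(H>172))&(S>120)&(V>60),'green':(H>45)&(H<80)&(S>130)&(V>60),'orange':(H>4)&(H<20)&(S>150)&(V>50),
       'panel':(S<50)&(V>140)}[kind]
    k=np.zeros_like(m);k[y0:y1,x0:x1]=1; m=m&k
    ys,xs=np.nonzero(m); return m,(xs.mean(),ys.mean()),len(xs)
E
python3 - <<'E'
from geo import *
s,t=load('side0'),load('top0')
for nm,a,b in(('green',(318,336,194,208),(314,326,192,204)),('red',(340,354,181,193),(345,357,204,216)),('orange',(312,336,252,284),(198,222,212,232))):
    ra,rb=blob(s,nm,a),blob(t,nm,b); print(nm,ra[1:],rb[1:],tri([ray(s,*ra[1]),ray(t,*rb[1])]))
for n,c,b in(('s',s,(290,360,250,320)),('t',t,(190,232,203,245)),('p',t,(295,378,165,242))):
    cv2.imwrite(f'pics/z{n}.png',cv2.cvtColor(cv2.resize(c['frame'][b[2]:b[3],b[0]:b[1]],None,fx=7,fy=7,interpolation=0),cv2.COLOR_RGB2BGR))
E
```

```text
green ((np.float64(327.6363636363636), np.float64(201.9090909090909)), 11) ((np.float64(nan), np.float64(nan)), 0) (array([nan, nan, nan]), [np.float64(nan), np.float64(nan)])
red ((np.float64(346.1111111111111), np.float64(186.66666666666666)), 9) ((np.float64(351.3), np.float64(209.3)), 10) (array([ 0.56581367, -0.08469873,  0.06246499]), [np.float64(0.0012714394668622896), np.float64(0.001271439466862357)])
orange ((np.float64(323.3989361702128), np.float64(271.1276595744681)), 188) ((np.float64(nan), np.float64(nan)), 0) (array([nan, nan, nan]), [np.float64(nan), np.float64(nan)])geo.py:21: RuntimeWarning: Mean of empty slice.
  ys,xs=np.nonzero(m); return m,(xs.mean(),ys.mean()),len(xs)
  ret = ret.dtype.type(ret / rcount)
```

```bash
python3 -c "
import cv2,numpy as np
a=[cv2.imread(f'pics/z{n}.png') for n in 'stp']
a=[cv2.resize(i,(int(i.shape[1]*400/i.shape[0]),400)) for i in a[:2]]
cv2.imwrite('pics/zz.png',np.hstack(a))"
```

```text
(no output)
```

View pics/zz.png

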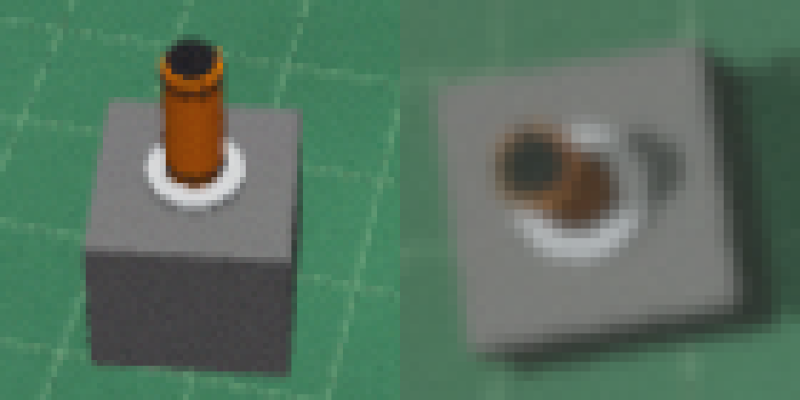

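View pics/zp.png

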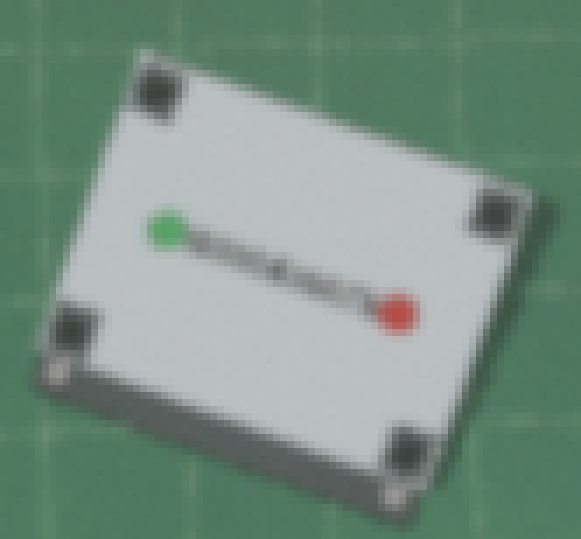

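```bash
python3 - <<'E'
from geo import *
s,t=load('side0'),load('top0')
def wc(c,box,f):
    x0,x1,y0,y1=box; a=c['frame'][y0:y1,x0:x1].astype(float); w=np.clip(f(a[...,0],a[...,1],a[...,2]),0,None); w[w<.35*w.max()]=0
    ys,xs=np.mgrid[y0:y1,x0:x1]; return (xs*w).sum()/w.sum(),(ys*w).sum()/w.sum()
g=lambda r,G,b:G-np.maximum(r,b)-0; rd=lambda r,G,b:r-np.maximum(G,b)
P={}
for n,f,a,b in(('green',g,(320,336,195,209),(314,325,192,204)),('red',rd,(340,354,181,193),(345,358,203,216))):
    ua,ub=wc(s,a,f),wc(t,b,f); print(n,ua,ub); P[n]=tri([ray(s,*ua),ray(t,*ub)]); print(P[n],plane(s,ua,.06),plane(t,ub,.06))
d=P['green'][0]-P['red'][0]; print('len',np.linalg.norm(d),'yaw',np.degrees(np.arctan2(-d[0],d[1])))
ps,pt=(323.2,259.5),(203.7,219.5)
print('probe top',tri([ray(s,*ps),ray(t,*pt)]),plane(s,ps,.134),plane(t,pt,.134))
print('stand',plane(t,(209.3,223.2),.07), [plane(t,(190+(x-400)/9.52-.5,203+y/9.52-.5),.07).round(4) for x,y in((437,88),(695,45),(743,303),(480,350))])
# stand corners in side view
print([plane(s,(290+x/5.714-.5,250+y/5.714-.5),.07).round(4) for x,y in((107,101),(299,111),(293,262),(86,247))])
M=plane(t,(330,203),.06)
E
```

```text
green (np.float64(327.65181818181816), np.float64(201.95727272727274)) (np.float64(318.42446043165467), np.float64(197.42857142857142))
(array([0.60255464, 0.00800773, 0.06346793]), [np.float64(0.0011187047164502365), np.float64(0.0011187047164501506)]) [0.60257503 0.00350575 0.06      ] [0.60431694 0.008139   0.06      ]
red (np.float64(346.13919821826283), np.float64(186.45378619153675)) (np.float64(351.1852760736196), np.float64(209.33926380368098))
(array([ 0.5655976 , -0.08429226,  0.0635453 ]), [np.float64(0.0012149183652887057), np.float64(0.0012149183652888926)]) [ 0.56536264 -0.08936825  0.06      ] [ 0.56737459 -0.08442831  0.06      ]
len 0.09942392851939044 yaw -21.821234841996173
probe top (array([0.53651819, 0.31752277, 0.13827806]), [np.float64(0.0012241625389384071), np.float64(0.0012241625389384735)]) [0.53642931 0.31336833 0.134     ] [0.53835739 0.31871163 0.134     ]
stand [0.53653483 0.31788767 0.07      ] [array([0.5704, 0.3635, 0.07  ]), array([0.5814, 0.2867, 0.07  ]), array([0.5038, 0.2718, 0.07  ]), array([0.4919, 0.3493, 0.07  ])]
[array([0.5823, 0.2829, 0.07  ]), array([0.5034, 0.2709, 0.07  ]), array([0.4893, 0.3491, 0.07  ]), array([0.5688, 0.3597, 0.07  ])]
```

```bash
cat > mv.py <<'E'
import numpy as np,json
from scipy.spatial.transform import Rotation as Rn
def down(az):
    a=np.radians(az); x=np.array([np.cos(a),np.sin(a),0]); z=np.array([0,0,-1.]); return np.c_[x,np.cross(z,x),z]
def get():
    d=json.load(open('cmd.json')); return np.array(d['p']),np.array(d['R'])
def put(p,R): json.dump({'p':list(map(float,p)),'R':np.array(R).tolist()},open('cmd.json','w'))
def rel(p,R):
    p0,R0=get(); return (R0.T@(np.array(p)-p0)).round(4), Rn.from_matrix(R0.T@R).as_rotvec().round(4)
def apply(row):
    p0,R0=get(); put(p0+R0@np.array(row[:3]),R0@Rn.from_rotvec(row[3:]).as_matrix())
def panelR(psi):
    z=Rn.from_euler('z',psi,degrees=True)*Rn.from_euler('y',-15,degrees=True); return z.as_matrix()
E
python3 - <<'E'
from mv import *
put([.168,-.602,.223],down(195.63))
mid=np.array([.5845,-.039,.06]); R=down(158.2)
p=mid-.03*R[:,0]; p[2]=.223
print(p,rel(p,R)); print(panelR(-21.8))
E
```

```text
[ 0.61235457 -0.05014104  0.223     ] (array([-0.5766,  0.4117,  0.    ]), array([0.    , 0.    , 0.6533]))
[[ 0.89684844  0.37136784 -0.24030982]
 [-0.35871378  0.92848583  0.09611707]
 [ 0.25881905  0.          0.96592583]]
```

Call:
jog_arm(moves=[[-1, -0.012, 0.009, 0, 0, 0, 0], [-1, -0.039, 0.028, 0, 0, 0, 0], [-1, -0.07, 0.05, 0, 0, 0, 0], [-1, -0.102, 0.073, 0, 0, 0, 0], [-1, -0.134, 0.096, 0, 0, 0, 0], [-1, -0.166, 0.119, 0, 0, 0, 0], [-1, -0.198, 0.142, 0, 0, 0, 0], [-1, -0.23, 0.165, 0, 0, 0, 0], [-1, -0.262, 0.188, 0, 0, 0, 0], [-1, -0.294, 0.21, 0, 0, 0, 0]])

```text
time_s: 0.98
tcp_pos: [0.3956, -0.3179, 0.2227]
ee_rot: [[-0.963, -0.27, 0.0], [-0.27, 0.963, 0.0], [-0.0, 0.0, -1.0]]
wrist_force: [0.7, -0.8, 0.0]
gripper_width: 0.998
```

Call:
jog_arm(moves=[[-1, -0.032, 0.023, 0, 0, 0, 0.07], [-1, -0.064, 0.046, 0, 0, 0, 0.15], [-1, -0.096, 0.069, 0, 0, 0, 0.24], [-1, -0.128, 0.092, 0, 0, 0, 0.33], [-1, -0.16, 0.115, 0, 0, 0, 0.42], [-1, -0.192, 0.138, 0, 0, 0, 0.5], [-1, -0.224, 0.16, 0, 0, 0, 0.57], [-1, -0.252, 0.18, 0, 0, 0, 0.62], [-1, -0.272, 0.194, 0, 0, 0, 0.65], [-1, -0.28, 0.2, 0, 0, 0, 0.653]])

```text
time_s: 1.82
tcp_pos: [0.6121, -0.049, 0.2218]
ee_rot: [[-0.929, 0.369, -0.0], [0.369, 0.929, 0.0], [0.0, 0.0, -1.0]]
wrist_force: [0.4, 0.0, -0.7]
gripper_width: 0.998
```

```bash
python3 - <<'E'
from mv import *
from snap import *
apply([-.294,.21,0,0,0,0]);apply([-.28,.2,0,0,0,.653])
c=snap('wrist','wrist1'); s=sense(); print(get(),s)
E
```

```text
(array([ 0.61031054, -0.0525117 ,  0.223     ]), array([[-0.92858856,  0.37111087,  0.        ],
       [ 0.37111087,  0.92858856,  0.        ],
       [ 0.        ,  0.        , -1.        ]])) {'time_s': 1.8667, 'joints': array([ 1.04894475e+01,  2.10341816e+01, -1.21369079e+00, -2.08277768e-02,
       -6.77610353e+01, -1.22070077e+02]), 'joint_velocities': array([-2.51427649, -1.74247982, -2.66101602,  0.00984065, -0.16914188,
        2.87840333]), 'effort': array([  0.05160051, -39.52870488,  18.31522644,   4.11655024,
        -0.26154078,  -0.11320028]), 'tcp_pos': array([ 0.61224807, -0.04905417,  0.22164348]), 'ee_rot': array([[-9.29850233e-01,  3.67938172e-01, -2.14104439e-04],
       [ 3.67938103e-01,  9.29850236e-01,  3.02550182e-04],
       [ 3.10404824e-04,  2.02549177e-04, -9.99999931e-01]]), 'wrist_force': array([ 1.3545693 , -0.25384455, -1.06911693]), 'moment': array([ 0.06031726, -0.13961056, -0.02747251]), 'gripper_width': 0.9987515384025637}
```

View pics/wrist1.png

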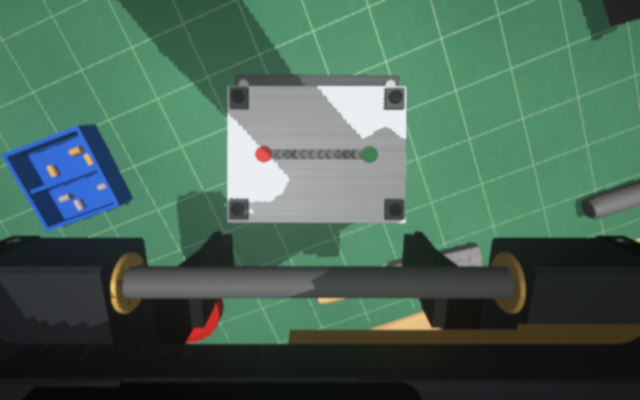

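The wrist view shows the panel square in the frame, with the red mark at (263,154), the green at (369,155) and the four clamps visible.

```bash
python3 - <<'E'
from geo import *
c=load('wrist1')
def wc(c,box,f):
    x0,x1,y0,y1=box; a=c['frame'][y0:y1,x0:x1].astype(float); w=(f(a[...,0],a[...,1],a[...,2])>25).astype(float)
    ys,xs=np.mgrid[y0:y1,x0:x1]; return (xs*w).sum()/w.sum(),(ys*w).sum()/w.sum(),w.sum()
g=wc(c,(355,382,142,168),lambda r,G,b:G-np.maximum(r,b)); r=wc(c,(250,277,142,168),lambda r,G,b:r-np.maximum(G,b))
print(g,r)
for z in(.06,.0635):
    G,R=plane(c,g[:2],z),plane(c,r[:2],z); d=G-R; print(z,G,R,(G+R)/2,np.linalg.norm(d),np.degrees(np.arctan2(-d[0],d[1])))
t,s=load('top0'),load('side0')
ug=tri([ray(c,*g[:2]),ray(t,318.42,197.43),ray(s,327.65,201.96)]); ur=tri([ray(c,*r[:2]),ray(t,351.19,209.34),ray(s,346.14,186.45)]); print(ug,ur)
for n,v in(('c',g),): print(np.array(c['world_from_camera'])[:3,3])
E
python3 -c "
from station import *
print(sense()['tcp_pos'])"
```

```text
(np.float64(369.17857142857144), np.float64(154.03571428571428), np.float64(196.0)) (np.float64(263.28163265306125), np.float64(153.6734693877551), np.float64(245.0))
0.06 [0.60370801 0.00625387 0.06      ] [ 0.56630336 -0.08704625  0.06      ] [ 0.58500568 -0.04039619  0.06      ] 0.10051875721103973 -21.84618516759786
0.0635 [0.60305981 0.0059361  0.0635    ] [ 0.56605891 -0.08635693  0.0635    ] [ 0.58455936 -0.04021041  0.0635    ] 0.09943374622814669 -21.846185167597874
(array([0.60293344, 0.00698473, 0.06256742]), [np.float64(0.0010087979065222645), np.float64(0.0014704732174832575), np.float64(0.001211125190485283)]) (array([ 0.56584802, -0.08533397,  0.06304321]), [np.float64(0.001115401826074321), np.float64(0.0015132434952931945), np.float64(0.0013020599549583441)])
[ 0.54365678 -0.02318565  0.38425077]
[ 0.61224807 -0.04905417  0.22164348]
```

```bash
python3 - <<'E'
from mv import *
p,R=get(); R2=down(158.2); q=np.array([.5367,.3165,.223])-.05*R2[:,0]; q[2]=.223; print(q,rel(q,R2))
E
```

```text
[0.58312429 0.29793161 0.223     ] (array([0.1553, 0.3153, 0.    ]), array([0.    , 0.    , 0.0003]))
```

Call:
jog_arm(moves=[[-1, 0.012, 0.025, 0, 0, 0, 0], [-1, 0.03, 0.06, 0, 0, 0, 0], [-1, 0.048, 0.097, 0, 0, 0, 0], [-1, 0.066, 0.134, 0, 0, 0, 0], [-1, 0.084, 0.171, 0, 0, 0, 0], [-1, 0.102, 0.208, 0, 0, 0, 0], [-1, 0.12, 0.245, 0, 0, 0, 0], [-1, 0.138, 0.28, 0, 0, 0, 0], [-1, 0.15, 0.305, 0, 0, 0, 0], [-1, 0.155, 0.315, 0, 0, 0, 0]])

```text
time_s: 2.7
tcp_pos: [0.5825, 0.3003, 0.2222]
ee_rot: [[-0.93, 0.368, -0.0], [0.368, 0.93, 0.0], [0.0, -0.0, -1.0]]
wrist_force: [0.2, -0.4, -0.2]
gripper_width: 0.999
```

```bash
python3 - <<'E'
from mv import *
from snap import *
apply([.155,.315,0,0,0,0])
c=snap('wrist','wrist2'); s=sense(); print(get()[0],s['tcp_pos'],s['joints'],s['joint_velocities'])
E
```

```text
[0.58327923 0.29751588 0.223     ] [0.58266557 0.30056707 0.2220309 ] [ 4.13825110e+01  2.50726252e+01  5.15269260e+00 -2.56716476e-02
 -7.00882496e+01 -1.52958222e+02] [-2.74668158 -0.94744332 -1.94039995  0.13773525 -0.18080783  2.20706958]
```

View pics/wrist2.png

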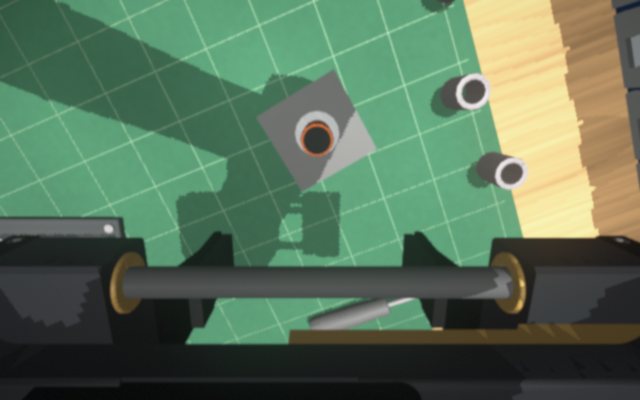

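The wrist view shows the probe top at (317,138) inside the collar, with the stand around it.

```bash
python3 - <<'E'
from geo import *; from mv import *
c=load('wrist2'); a=c['frame'].astype(int)[115:165,290:345]
m=((a[...,0]-a[...,2]>25)).astype(np.uint8)
cnt=max(cv2.findContours(m,0,1)[0],key=cv2.contourArea); (x,y),r=cv2.minEnclosingCircle(cnt); u=(x+290,y+115); print(u,r,cv2.boundingRect(cnt))
h=plane(c,u,.134); print(h)
# collar: bright
for z in(.13,.138): print(z,plane(c,u,z))
R2=down(158.2); q=np.array([h[0],h[1],.223]); print(rel(q,R2),rel([h[0],h[1],.089],R2))
E
```

```text
(316.5, 138.6142864227295) 17.95874786376953 (10, 6, 34, 36)
[0.53578425 0.31702448 0.134     ]
0.13 [0.53613074 0.31687999 0.13      ]
0.138 [0.53543777 0.31716897 0.138     ]
(array([0.0513, 0.0005, 0.    ]), array([0.    , 0.    , 0.0003])) (array([0.0513, 0.0005, 0.134 ]), array([0.    , 0.    , 0.0003]))
```

Call:
jog_arm(moves=[[-1, 0.015, 0, 0, 0, 0, 0], [-1, 0.035, 0, 0, 0, 0, 0], [-1, 0.048, 0.001, 0.005, 0, 0, 0], [-1, 0.051, 0.001, 0.02, 0, 0, 0], [-1, 0.051, 0.001, 0.045, 0, 0, 0], [-1, 0.051, 0.001, 0.07, 0, 0, 0], [-1, 0.051, 0.001, 0.095, 0, 0, 0], [-1, 0.051, 0.001, 0.115, 0, 0, 0], [-1, 0.051, 0.001, 0.128, 0, 0, 0], [-1, 0.051, 0.001, 0.133, 0, 0, 0]])

```text
time_s: 3.58
tcp_pos: [0.5355, 0.3145, 0.0872]
ee_rot: [[-0.928, 0.373, -0.004], [0.373, 0.928, -0.003], [0.003, -0.005, -1.0]]
wrist_force: [-0.3, -0.7, 0.7]
gripper_width: 1.001
```

Call:
jog_arm(moves=[[-1, 0, 0, 0, 0, 0, 0], [-1, 0, 0, 0, 0, 0, 0], [-0.5, 0, 0, 0, 0, 0, 0], [0, 0, 0, 0, 0, 0, 0], [0.3, 0, 0, 0, 0, 0, 0], [0.5, 0, 0, 0, 0, 0, 0], [1, 0, 0, 0, 0, 0, 0], [1, 0, 0, 0, 0, 0, 0], [1, 0, 0, 0, 0, 0, 0], [1, 0, 0, 0, 0, 0, 0]])

```text
time_s: 4.42
tcp_pos: [0.5367, 0.3176, 0.0895]
ee_rot: [[-0.929, 0.371, -0.0], [0.371, 0.929, 0.0], [0.0, -0.0, -1.0]]
wrist_force: [0.0, 0.0, 0.4]
gripper_width: 0.476
```

```bash
python3 - <<'E'
from mv import *
from snap import *
apply([.051,.001,.133,0,0,0])
s=sense(); print(get()[0],s['tcp_pos'],s['wrist_force'],s['gripper_width'])
c=snap('side','side2')
import numpy as np
f=c['frame'][220:330,270:390]; cv2.imwrite('pics/side2z.png',cv2.cvtColor(cv2.resize(f,None,fx=5,fy=5),cv2.COLOR_RGB2BGR))
E
```

```text
[0.53629233 0.31737112 0.09      ] [0.53667777 0.31757563 0.08953797] [0.03390143 0.03131831 0.44017141] 0.47620476027030606
```

View pics/side2z.png

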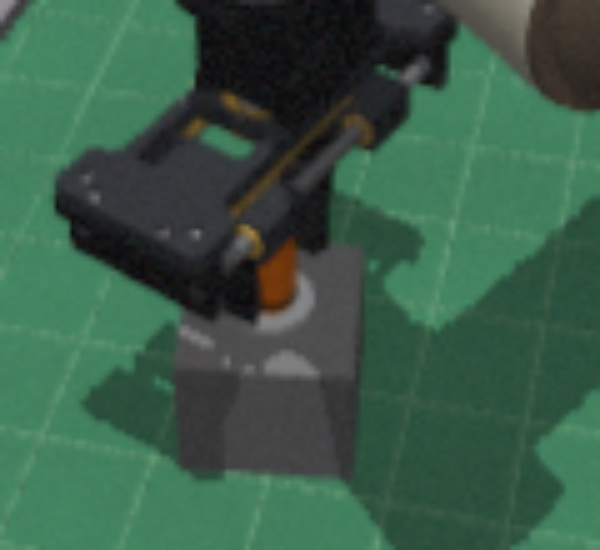

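The side view shows the fingers straddling the orange grip, still closing.

Call:
jog_arm(moves=[[1, 0, 0, 0, 0, 0, 0], [1, 0, 0, 0, 0, 0, 0], [1, 0, 0, 0, 0, 0, 0], [1, 0, 0, 0, 0, 0, 0], [1, 0, 0, 0, 0, 0, 0], [1, 0, 0, 0, 0, 0, 0], [1, 0, 0, 0, 0, 0, 0], [1, 0, 0, 0, 0, 0, 0], [1, 0, 0, 0, 0, 0, 0], [1, 0, 0, 0, 0, 0, 0]])

```text
time_s: 5.3
tcp_pos: [0.5367, 0.3175, 0.0895]
ee_rot: [[-0.929, 0.371, -0.0], [0.371, 0.929, 0.0], [0.0, 0.0, -1.0]]
wrist_force: [0.3, 0.9, -0.9]
gripper_width: 0.266
```

Call:
jog_arm(moves=[[1, 0, 0, -0.003, 0, 0, 0], [1, 0, 0, -0.01, 0, 0, 0], [1, 0, 0, -0.02, 0, 0, 0], [1, 0, 0, -0.032, 0, 0, 0], [1, 0, 0, -0.045, 0, 0, 0], [1, 0, 0, -0.058, 0, 0, 0], [1, 0, 0, -0.071, 0, 0, 0], [1, 0, 0, -0.084, 0, 0, 0], [1, 0, 0, -0.094, 0, 0, 0], [1, 0, 0, -0.1, 0, 0, 0]])

```text
time_s: 6.13
tcp_pos: [0.5372, 0.3179, 0.1919]
ee_rot: [[-0.929, 0.371, 0.002], [0.371, 0.929, 0.002], [-0.001, 0.003, -1.0]]
wrist_force: [2.0, -0.5, -2.1]
gripper_width: 0.267
```

```bash
python3 - <<'E'
from mv import *
from snap import *
import numpy as np
apply([0,0,-.1,0,0,0])
s=sense(); print(get()[0],s['tcp_pos'],s['wrist_force'],s['gripper_width'])
c=snap('side','side3')
f=c['frame'][180:320,260:400]; cv2.imwrite('pics/side3z.png',cv2.cvtColor(cv2.resize(f,None,fx=4,fy=4),cv2.COLOR_RGB2BGR))
# target above green
P=panelR(-21.8); G=np.array([.585,-.0405,.06])+.05*P[:,1]
for h in(.04,.0):
    T=np.c_[-P[:,0],P[:,1],-P[:,2]]; p=G+P[:,2]*(h+.104-.019); print(h,p,rel(p,T))
E
```

```text
[0.53629233 0.31737112 0.19      ] [0.53719211 0.31785141 0.19193149] [ 1.98497037 -0.52435483 -2.09663874] 0.2668941132984721
0.04 [0.57352966 0.01793892 0.18074073] (array([-0.1457, -0.2642,  0.0093]), array([ 0.    , -0.2618,  0.0003]))
0.0 [0.58314206 0.01409424 0.1421037 ] (array([-0.1561, -0.2642,  0.0479]), array([ 0.    , -0.2618,  0.0003]))
```

View pics/side3z.png

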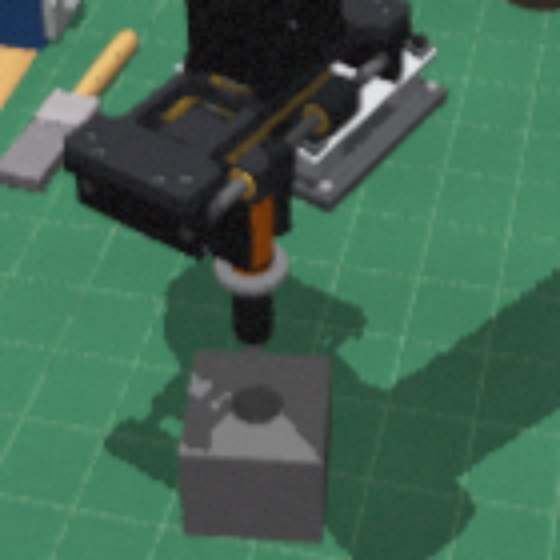

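The side view shows the probe hanging upright in the gripper, clear above the stand. I move it over the green mark next.

Call:
jog_arm(moves=[[1, -0.006, -0.01, 0, 0, 0, 0], [1, -0.018, -0.033, 0, 0, -0.02, 0], [1, -0.034, -0.063, 0, 0, -0.06, 0], [1, -0.052, -0.095, 0, 0, -0.1, 0], [1, -0.07, -0.127, 0.001, 0, -0.14, 0], [1, -0.088, -0.16, 0.003, 0, -0.18, 0], [1, -0.106, -0.192, 0.005, 0, -0.215, 0], [1, -0.123, -0.222, 0.007, 0, -0.24, 0], [1, -0.136, -0.247, 0.009, 0, -0.256, 0], [1, -0.144, -0.262, 0.009, 0, -0.2618, 0]])

```text
time_s: 7.02
tcp_pos: [0.5706, 0.0169, 0.1787]
ee_rot: [[-0.897, 0.374, 0.236], [0.36, 0.928, -0.099], [-0.256, -0.003, -0.967]]
wrist_force: [-1.2, 0.5, -2.5]
gripper_width: 0.271
```

Call:
jog_arm(moves=[[1, -0.0015, -0.002, 0, 0, 0, 0], [1, -0.0015, -0.002, 0, 0, 0, 0], [1, -0.0015, -0.002, 0, 0, 0, 0], [1, -0.0015, -0.002, 0, 0, 0, 0], [1, -0.0015, -0.002, 0, 0, 0, 0], [1, -0.0015, -0.002, 0, 0, 0, 0], [1, -0.0015, -0.002, 0, 0, 0, 0], [1, -0.0015, -0.002, 0, 0, 0, 0], [1, -0.0015, -0.002, 0, 0, 0, 0], [1, -0.0015, -0.002, 0, 0, 0, 0]])

```text
time_s: 7.85
tcp_pos: [0.5738, 0.0186, 0.1809]
ee_rot: [[-0.897, 0.371, 0.24], [0.358, 0.929, -0.096], [-0.259, 0.0, -0.966]]
wrist_force: [0.0, 1.4, -1.5]
gripper_width: 0.265
```

```bash
python3 - <<'E'
from mv import *
from snap import *
import numpy as np
apply([-.144,-.262,.009,0,-.2618,0]);apply([-.0015,-.002,0,0,0,0])
s=sense(); print(get(),s['tcp_pos'],s['ee_rot'],s['wrist_force'],s['joint_velocities'])
for n,b in(('side',(130,230,270,390)),('top',(150,250,270,390))):
    c=snap(n,n+'4'); f=c['frame'][b[0]:b[1],b[2]:b[3]]; cv2.imwrite(f'pics/{n}4z.png',cv2.cvtColor(cv2.resize(f,None,fx=6,fy=6,interpolation=0),cv2.COLOR_RGB2BGR))
snap('wrist','wrist4'); print(sense()['wrist_force'])
P=panelR(-21.8); print('tip err vs green in panel axes', P.T@(s['tcp_pos']+s['ee_rot'][:,2]*.085-(np.array([.585,-.0405,.06])+.05*P[:,1])))
E
```

```text
(array([0.57338123, 0.01824608, 0.18138823]), array([[-0.89694753,  0.37111087,  0.24033695],
       [ 0.35846552,  0.92858856, -0.09605078],
       [-0.25881964,  0.        , -0.96592567]])) [0.57379586 0.01855212 0.18093907] [[-8.97058511e-01  3.70825297e-01  2.40363532e-01]
 [ 3.58192492e-01  9.28702643e-01 -9.59663481e-02]
 [-2.58812997e-01  8.98310841e-06 -9.65927447e-01]] [ 0.01186189  1.4005029  -1.48750919] [-0.16972152  0.00225927 -0.0613305   0.06560357 -0.02357764  0.055522  ]
[ 0.39707135 -0.68996001 -2.10258889]
tip err vs green in panel axes [6.95782970e-05 6.81792323e-04 4.01865557e-02]
```

View pics/side4z.png

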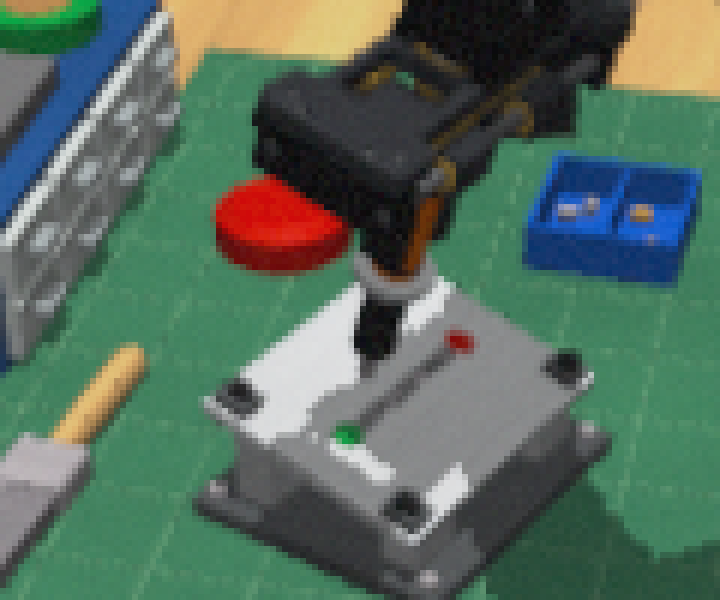

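View pics/top4z.png

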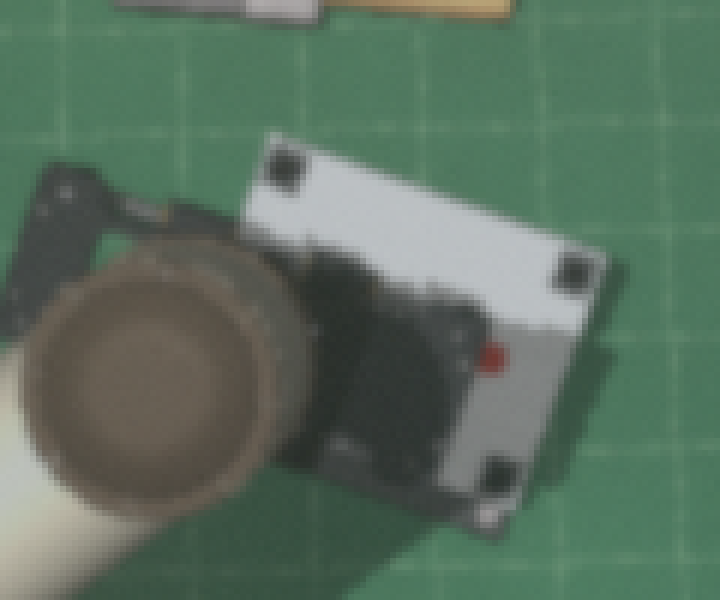

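View pics/wrist4.png

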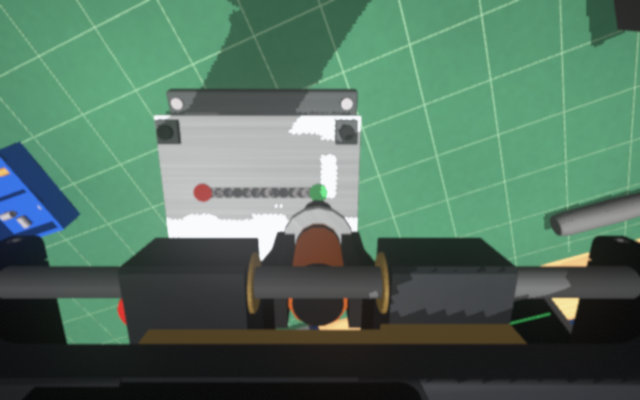

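The side view shows the tip at about (331,190), above the green mark at (327,202). In the wrist view the collar stands just below the green mark at (318,191). I compare these with the predicted pixels.

```bash
python3 - <<'E'
from geo import *; from mv import *
P=panelR(-21.8); G=np.array([.585,-.0405,.06])+.05*P[:,1]; Rd=G-.1*P[:,1]
p=np.array([.5738,.01855,.18094]); z=np.array([.24036,-.09597,-.96593])
for n in('side','wrist','top'):
    c=load(n+'4'); 
    print(n,'tip',proj(c,p+.085*z).round(1),'collar72',proj(c,p+.013*z).round(1),'green',proj(c,G).round(1),'red',proj(c,Rd).round(1))
c=load('wrist4'); f=c['frame'][160:250,270:370]; cv2.imwrite('pics/w4z.png',cv2.cvtColor(cv2.resize(f,None,fx=6,fy=6,interpolation=0),cv2.COLOR_RGB2BGR))
E
```

```text
side tip [329.7 192.8] collar72 [334.8 174.2] green [327.1 202.4] red [345.7 186.8]
wrist tip [318.9 205.2] collar72 [319.6 242.1] green [317.9 192. ] red [202.7 192. ]
top tip [317.6 198.5] collar72 [315.  200.4] green [319.2 197.7] red [352.1 209.6]
```

View pics/w4z.png

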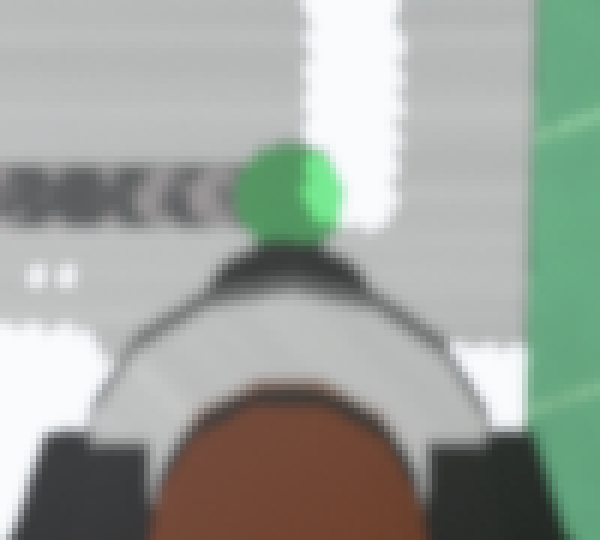

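Call:
jog_arm(moves=[[1, 0, 0, 0.002, 0, 0, 0], [1, 0, 0, 0.006, 0, 0, 0], [1, 0, 0, 0.011, 0, 0, 0], [1, 0, 0, 0.016, 0, 0, 0], [1, 0, 0, 0.021, 0, 0, 0], [1, 0, 0, 0.025, 0, 0, 0], [1, 0, 0, 0.028, 0, 0, 0], [1, 0, 0, 0.03, 0, 0, 0], [1, 0, 0, 0.03, 0, 0, 0], [1, 0, 0, 0.03, 0, 0, 0]])

```text
time_s: 8.83
tcp_pos: [0.5811, 0.0155, 0.1519]
ee_rot: [[-0.897, 0.371, 0.24], [0.358, 0.929, -0.096], [-0.259, -0.0, -0.966]]
wrist_force: [-0.5, -0.3, -1.8]
gripper_width: 0.272
```

```bash
cat > chk.py <<'E'
from mv import *
from snap import *
from geo import proj
import numpy as np
def chk(tag,views=('side','wrist')):
    P=panelR(-21.8); M=np.array([.585,-.0405,.06])
    s=sense(); tip=s['tcp_pos']+s['ee_rot'][:,2]*.085
    print('t',s['time_s'],'cmd',get()[0].round(4),'tcp',s['tcp_pos'].round(4),'F',s['wrist_force'].round(2),'Fn',(P[:,2]@s['wrist_force']).round(2))
    print('ext tip in panel mm',(P.T@(tip-M)*1e3).round(2),'tilt deg',np.degrees(np.arccos(np.clip(-P[:,2]@s['ee_rot'][:,2],-1,1))).round(2))
    for n in views:
        c=snap(n,n+tag); G=M+.05*P[:,1]
        pts=[proj(c,tip),proj(c,G),proj(c,M-.05*P[:,1])]; print(n,[q.round(1) for q in pts])
        q=proj(c,tip).astype(int); x0=max(0,q[0]-40);y0=max(0,q[1]-45); f=c['frame'][y0:y0+70,x0:x0+80]; print('crop origin',x0,y0)
        cv2.imwrite(f'pics/{n}{tag}z.png',cv2.cvtColor(cv2.resize(f,None,fx=8,fy=8,interpolation=cv2.INTER_CUBIC),cv2.COLOR_RGB2BGR))
E
python3 - <<'E'
from chk import *
apply([0,0,.03,0,0,0]); chk('5')
E
```

```text
t 8.8333 cmd [0.5806 0.0154 0.1524] tcp [0.5811 0.0155 0.1519] F [-0.52 -0.34 -1.83] Fn -1.68
ext tip in panel mm [ 0.19 50.55 10.13] tilt deg 0.0
side [array([327.6, 200. ]), array([327.1, 202.4]), array([345.7, 186.8])]
crop origin 287 155
wrist [array([318.7, 205. ]), array([317.9, 201.1]), array([190.2, 201.2])]
crop origin 278 160
```

View pics/side5z.png

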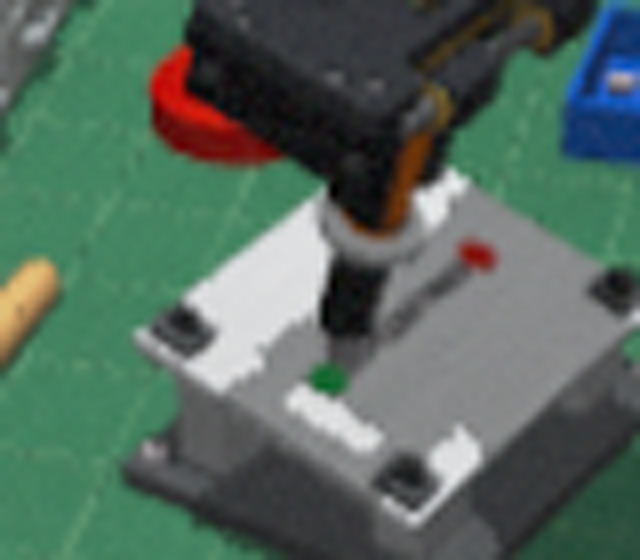

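View pics/wrist5z.png

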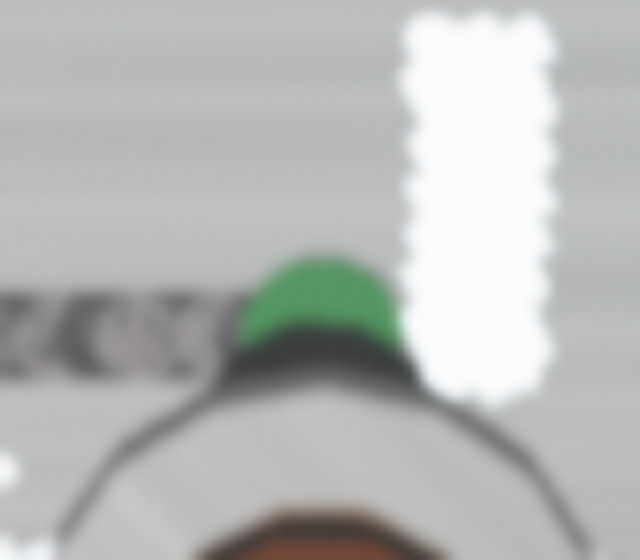

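```bash
python3 - <<'E'
from geo import *; from mv import *
p=np.array([.5811,.0155,.1519]); P=panelR(-21.8); R=np.c_[-P[:,0],P[:,1],-P[:,2]]
for n in('wrist5','side5'):
    c=load(n)
    def circ(h,r):
        q=np.array([proj(c,p+(.085-h)*R[:,2]+r*(np.cos(a)*R[:,0]+np.sin(a)*R[:,1])) for a in np.linspace(0,6.28,73)]); return 'cen',proj(c,p+(.085-h)*R[:,2]).round(1),'col',q[:,0].min().round(1),q[:,0].max().round(1),'row',q[:,1].min().round(1),q[:,1].max().round(1)
    for nm,h,r in(('tip',0,.004),('bodylow',.02,.011),('bodyhi',.066,.011),('collarlo',.066,.02),('collarhi',.072,.02),('grip72',.072,.012),('top',.13,.012)): print(n,nm,*circ(h,r))
c=load('wrist5'); f=c['frame'][180:340,250:390]; cv2.imwrite('pics/w5z.png',cv2.cvtColor(cv2.resize(f,None,fx=4,fy=4,interpolation=2),cv2.COLOR_RGB2BGR))
E
```

```text
wrist5 tip cen [318.6 205. ] col 313.3 323.9 row 199.9 210.1
wrist5 bodylow cen [318.8 213.1] col 303.0 334.5 row 197.9 227.9
wrist5 bodyhi cen [319.2 237.8] col 299.9 338.5 row 219.5 255.6
wrist5 collarlo cen [319.2 237.8] col 284.1 354.3 row 204.1 269.7
wrist5 collarhi cen [319.3 241.9] col 283.1 355.4 row 207.2 274.7
wrist5 grip72 cen [319.3 241.9] col 297.5 341.0 row 221.3 261.8
wrist5 top cen [320.2 299.6] col 289.4 351.0 row 271.6 326.2
side5 tip cen [327.6 200.1] col 326.3 329.0 row 199.1 201.0
side5 bodylow cen [329.  195.2] col 325.3 332.7 row 192.6 197.9
side5 bodyhi cen [332.2 183.7] col 328.4 336.0 row 181.1 186.4
side5 collarlo cen [332.2 183.7] col 325.2 339.1 row 178.9 188.6
side5 collarhi cen [332.6 182.2] col 325.6 339.5 row 177.4 187.1
side5 grip72 cen [332.6 182.2] col 328.4 336.8 row 179.3 185.1
side5 top cen [337.  166.5] col 332.6 341.3 row 163.7 169.4
```

View pics/w5z.png

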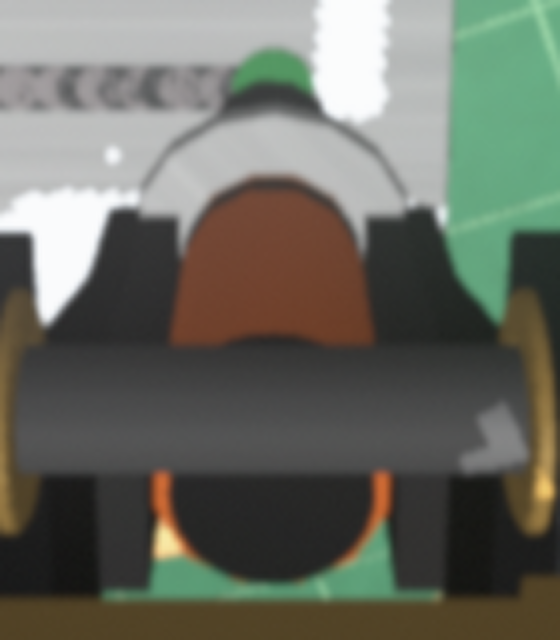

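The side view shows the black body above the green mark. The wrist view shows the body's edge just over the lower half of the mark. The side and wrist residuals disagree by about 1.5 mm, so I measure the body axis with subpixel accuracy in the side view.

```bash
python3 - <<'E'
from geo import *; from mv import *
p=np.array([.5811,.0155,.1519]); P=panelR(-21.8); R=np.c_[-P[:,0],P[:,1],-P[:,2]]
c=load('side5'); g=cv2.cvtColor(c['frame'],cv2.COLOR_RGB2GRAY)
for r in range(186,204): print(r,g[r,318:345])
for h in np.arange(0,.07,.01): print(h.round(2),proj(c,p+(.085-h)*R[:,2]).round(2))
M=np.array([.585,-.0405,.06]); print(proj(c,M+.05*P[:,1]),proj(c,M+.05*P[:,1]+.01*P[:,0]))
E
```

```text
186 [211 220 221 220 223 223 223 223 222 215 148  84 102 108 116 130 127 129
 121 118 104 110 134 140 138 133  94]
187 [220 219 220 222 221 223 223 222 220 212 111  51  66  78  91 104 102 101
 100 106 100 131 137 139 136 118  91]
188 [220 221 222 222 224 222 221 221 221 208  65  26  29  47  48  57  59  78
 125 129 129 137 135 137 116  97  81]
189 [221 222 222 223 221 221 220 220 218 179  40  16  23  20  21  29  29  77
 137 137 138 139 135 116  87  82  90]
190 [221 222 222 222 219 220 221 220 217 158  17  20  17  22  22  19  45 103
 138 137 139 132  99  79  71  78 104]
191 [220 221 221 220 220 221 222 222 208 110  18  18  21  10  19  27  67 129
 138 134 121  99  83  68  82 110 130]
192 [221 219 219 219 220 221 220 221 204  42  15  20  21  21  22  27  77 137
 136 116 100  97  99 102 127 135 139]
193 [219 220 219 221 221 219 219 218 177  24  18  19  19  27  23  47 103 138
 117  98  79  98 119 130 136 138 137]
194 [219 219 220 219 220 219 214 174 158  19  22  26  18  13  20  57 109 114
  84  76  81 103 133 139 139 138 139]
195 [218 220 220 219 215 174 169 136 138  25  21  27  14  17  25 
[... 492 characters left out ...]
 132 138 141 138]
200 [222 208 136 137 138 137 138 132 116 102  73  80  78  83 102 125 136 138
 137 137 137 135 136 137 136 137 136]
201 [173 165 136 136 136 139 134 123  89  72  76  79  85 102 127 138 136 137
 135 135 137 136 134 135 133 136 137]
202 [134 135 137 137 138 137 132 103  76  74  76  77  98 128 136 139 136 137
 134 134 136 134 136 137 139 139 137]
203 [133 138 137 137 137 152 198 177  97  73  72  78 112 136 136 137 134 134
 136 135 136 134 137 137 139 137 137]
0.0 [327.64 200.05]
0.01 [328.3  197.66]
0.02 [328.98 195.24]
0.03 [329.66 192.78]
0.04 [330.35 190.3 ]
0.05 [331.04 187.79]
0.06 [331.75 185.25]
0.07 [332.47 182.67]
[327.1341493  202.38367845] [324.47054806 200.60800681]
```

The axis and the green mark share the same side-view bias (about 0.4 px), so the tip is on the seam line to within about 1 mm. I take a free-hanging force baseline, then touch down.

```bash
cat > frc.py <<'E'
from chk import *
def frc(n=6):
    P=panelR(-21.8);L=[];M=np.array([.585,-.0405,.06])
    for i in range(n):
        capture('side'); s=sense(); L.append(P.T@s['wrist_force'])
    L=np.array(L); tip=s['tcp_pos']+s['ee_rot'][:,2]*.085
    print('t',s['time_s'],'F panel axes mean',L.mean(0).round(2),'sd',L.std(0).round(2),'ext tip',(P.T@(tip-M)*1e3).round(2),'tilt',(P.T@s['ee_rot'][:,2]).round(4))
E
python3 -c "
from frc import *
frc(10)"
```

```text
t 9.4333 F panel axes mean [-0.41 -0.05 -1.77] sd [0.22 0.28 0.62] ext tip [ 0.14 50.54 10.22] tilt [ 0.e+00  1.e-04 -1.e+00]
```

Call:
jog_arm(moves=[[1, 0, 0, 0.002, 0, 0, 0], [1, 0, 0, 0.004, 0, 0, 0], [1, 0, 0, 0.006, 0, 0, 0], [1, 0, 0, 0.008, 0, 0, 0], [1, 0, 0, 0.009, 0, 0, 0], [1, 0, 0, 0.01, 0, 0, 0], [1, 0, 0, 0.011, 0, 0, 0], [1, 0, 0, 0.012, 0, 0, 0], [1, 0, 0, 0.013, 0, 0, 0], [1, 0, 0, 0.013, 0, 0, 0]])

```text
time_s: 10.27
tcp_pos: [0.5841, 0.0142, 0.1393]
ee_rot: [[-0.897, 0.371, 0.24], [0.358, 0.929, -0.096], [-0.259, -0.0, -0.966]]
wrist_force: [-1.1, -1.0, -0.3]
gripper_width: 0.266
```

```bash
python3 -c "
from frc import *
apply([0,0,.013,0,0,0])
frc(10)"
```

```text
t 10.7667 F panel axes mean [-1.11 -0.34 -0.47] sd [0.5  0.51 0.63] ext tip [ 0.09 50.47 -2.82] tilt [-1.e-04 -0.e+00 -1.e+00]
```

Call:
jog_arm(moves=[[1, 0, 0, 0.0005, 0, 0, 0], [1, 0, 0, 0.001, 0, 0, 0], [1, 0, 0, 0.0015, 0, 0, 0], [1, 0, 0, 0.002, 0, 0, 0], [1, 0, 0, 0.0025, 0, 0, 0], [1, 0, 0, 0.003, 0, 0, 0], [1, 0, 0, 0.0032, 0, 0, 0], [1, 0, 0, 0.0032, 0, 0, 0], [1, 0, 0, 0.0032, 0, 0, 0], [1, 0, 0, 0.0032, 0, 0, 0]])

```text
time_s: 11.6
tcp_pos: [0.5849, 0.0139, 0.1364]
ee_rot: [[-0.897, 0.371, 0.24], [0.358, 0.929, -0.096], [-0.259, -0.0, -0.966]]
wrist_force: [-2.3, 0.2, 0.4]
gripper_width: 0.266
```

```bash
python3 -c "
from frc import *
apply([0,0,.0032,0,0,0])
frc(16); chk('6')"
```

```text
t 12.4 F panel axes mean [-1.19 -0.96  1.05] sd [0.39 0.46 0.58] ext tip [ 0.14 50.51 -6.01] tilt [ 0.e+00  1.e-04 -1.e+00]
t 12.4 cmd [0.5845 0.0138 0.1368] tcp [0.5849 0.0139 0.1363] F [-1.36  0.27  0.11] Fn 0.46
ext tip in panel mm [ 0.14 50.51 -6.01] tilt deg 0.0
side [array([326.6, 203.9]), array([327.1, 202.4]), array([345.7, 186.8])]
crop origin 286 158
wrist [array([318.8, 205.3]), array([318.1, 207.4]), array([182.5, 207.4])]
crop origin 278 160
```

View pics/side6z.png

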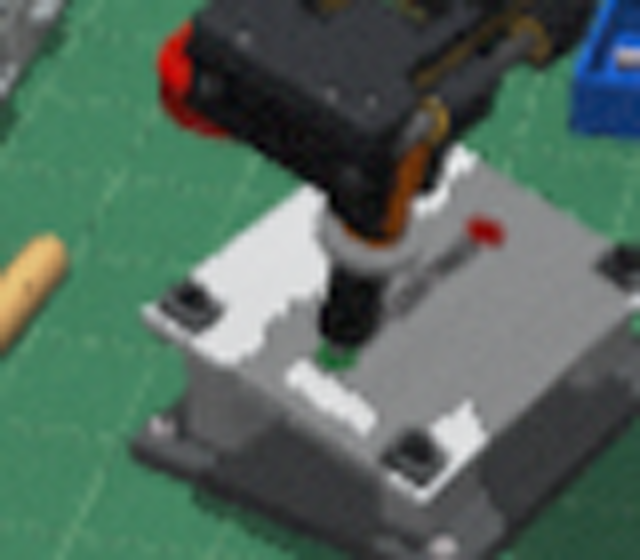

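View pics/wrist6z.png

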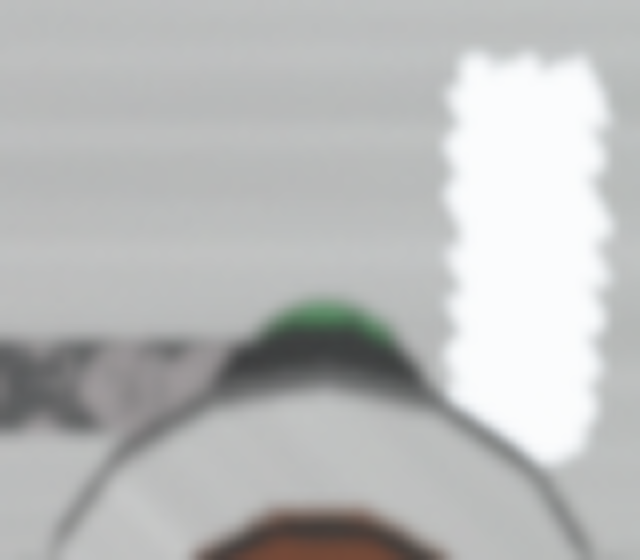

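The tip sits on green: side tip at about (327,201), with the mark at (327.6,202), and the wrist columns are centred. The force rise of 2.8 N and the geometry (6.0 mm) agree on roughly half travel. I ease off 0.4 mm and draw.

Call:
jog_arm(moves=[[1, 0, -0.0004, 0, 0, 0, 0], [1, 0, -0.0012, -0.0001, 0, 0, 0], [1, 0, -0.0024, -0.0002, 0, 0, 0], [1, 0, -0.004, -0.0003, 0, 0, 0], [1, 0, -0.0057, -0.0004, 0, 0, 0], [1, 0, -0.0074, -0.0004, 0, 0, 0], [1, 0, -0.0091, -0.0004, 0, 0, 0], [1, 0, -0.0108, -0.0004, 0, 0, 0], [1, 0, -0.0125, -0.0004, 0, 0, 0], [1, 0, -0.0142, -0.0004, 0, 0, 0]])

```text
time_s: 13.33
tcp_pos: [0.5795, 0.0007, 0.1368]
ee_rot: [[-0.897, 0.371, 0.241], [0.358, 0.929, -0.096], [-0.259, 0.0, -0.966]]
wrist_force: [-0.4, 1.2, 0.8]
gripper_width: 0.272
```

Call:
jog_arm(moves=[[1, 0, -0.0017, 0, 0, 0, 0], [1, 0, -0.0033, 0, 0, 0, 0], [1, 0, -0.005, 0, 0, 0, 0], [1, 0, -0.0067, 0, 0, 0, 0], [1, 0, -0.0083, 0, 0, 0, 0], [1, 0, -0.01, 0, 0, 0, 0], [1, 0, -0.0117, 0, 0, 0, 0], [1, 0, -0.0133, 0, 0, 0, 0], [1, 0, -0.015, 0, 0, 0, 0], [1, 0, -0.0167, 0, 0, 0, 0]])

```text
time_s: 14.17
tcp_pos: [0.5733, -0.0149, 0.1367]
ee_rot: [[-0.897, 0.371, 0.24], [0.358, 0.929, -0.096], [-0.259, -0.0, -0.966]]
wrist_force: [-0.6, 0.3, 0.2]
gripper_width: 0.268
```

```bash
python3 -c "
from frc import *
apply([0,-.0142,-.0004,0,0,0]);apply([0,-.0167,0,0,0,0])
chk('7',())"
```

```text
t 14.1667 cmd [ 0.5729 -0.0148  0.1371] tcp [ 0.5733 -0.0149  0.1367] F [-0.59  0.26  0.2 ] Fn 0.36
ext tip in panel mm [ 0.12 19.44 -5.63] tilt deg 0.0
```

Tracking is good, so I continue.

Call:
jog_arm(moves=[[1, 0, -0.0017, 0, 0, 0, 0], [1, 0, -0.0033, 0, 0, 0, 0], [1, 0, -0.005, 0, 0, 0, 0], [1, 0, -0.0067, 0, 0, 0, 0], [1, 0, -0.0083, 0, 0, 0, 0], [1, 0, -0.01, 0, 0, 0, 0], [1, 0, -0.0117, 0, 0, 0, 0], [1, 0, -0.0133, 0, 0, 0, 0], [1, 0, -0.015, 0, 0, 0, 0], [1, 0, -0.0167, 0, 0, 0, 0]])

```text
time_s: 15.0
tcp_pos: [0.5671, -0.0304, 0.1367]
ee_rot: [[-0.897, 0.371, 0.24], [0.358, 0.929, -0.096], [-0.259, -0.0, -0.966]]
wrist_force: [0.3, 2.3, 1.4]
gripper_width: 0.272
```

```bash
python3 -c "
from frc import *
apply([0,-.0167,0,0,0,0])
chk('8',('side',))"
```

```text
t 15.0 cmd [ 0.5667 -0.0304  0.1371] tcp [ 0.5671 -0.0304  0.1367] F [0.25 2.32 1.43] Fn 1.54
ext tip in panel mm [ 0.12  2.74 -5.63] tilt deg 0.0
side [array([335.7, 196.1]), array([327.1, 202.4]), array([345.7, 186.8])]
crop origin 295 151
```

View pics/side8z.png

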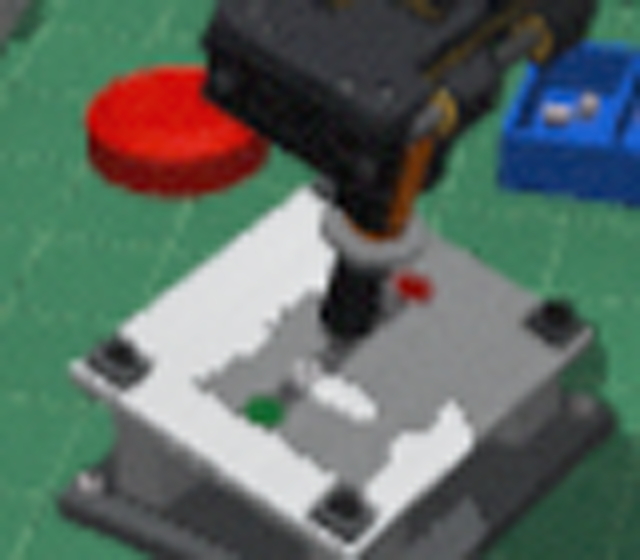

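The side view shows the tip on the seam line between green at (264,410) and red at (413,288) in the crop, with the tip near (340,350). I continue.

Call:
jog_arm(moves=[[1, 0, -0.0017, 0, 0, 0, 0], [1, 0, -0.0033, 0, 0, 0, 0], [1, 0, -0.005, 0, 0, 0, 0], [1, 0, -0.0067, 0, 0, 0, 0], [1, 0, -0.0083, 0, 0, 0, 0], [1, 0, -0.01, 0, 0, 0, 0], [1, 0, -0.0117, 0, 0, 0, 0], [1, 0, -0.0133, 0, 0, 0, 0], [1, 0, -0.015, 0, 0, 0, 0], [1, 0, -0.0167, 0, 0, 0, 0]])

```text
time_s: 15.88
tcp_pos: [0.5609, -0.0459, 0.1367]
ee_rot: [[-0.897, 0.371, 0.24], [0.358, 0.929, -0.096], [-0.259, 0.0, -0.966]]
wrist_force: [0.3, 0.6, 1.5]
gripper_width: 0.265
```

Call:
jog_arm(moves=[[1, 0, -0.0017, 0, 0, 0, 0], [1, 0, -0.0033, 0, 0, 0, 0], [1, 0, -0.005, 0, 0, 0, 0], [1, 0, -0.0067, 0, 0, 0, 0], [1, 0, -0.0083, 0, 0, 0, 0], [1, 0, -0.01, 0, 0, 0, 0], [1, 0, -0.0117, 0, 0, 0, 0], [1, 0, -0.0133, 0, 0, 0, 0], [1, 0, -0.015, 0, 0, 0, 0], [1, 0, -0.0167, 0, 0, 0, 0]])

```text
time_s: 16.72
tcp_pos: [0.5547, -0.0614, 0.1367]
ee_rot: [[-0.897, 0.371, 0.24], [0.358, 0.929, -0.096], [-0.259, -0.0, -0.966]]
wrist_force: [0.1, 1.5, -0.1]
gripper_width: 0.27
```

Call:
jog_arm(moves=[[1, 0, -0.0017, 0, 0, 0, 0], [1, 0, -0.0033, 0, 0, 0, 0], [1, 0, -0.005, 0, 0, 0, 0], [1, 0, -0.0067, 0, 0, 0, 0], [1, 0, -0.0083, 0, 0, 0, 0], [1, 0, -0.01, 0, 0, 0, 0], [1, 0, -0.0117, 0, 0, 0, 0], [1, 0, -0.0133, 0, 0, 0, 0], [1, 0, -0.015, 0, 0, 0, 0], [1, 0, -0.0167, 0, 0, 0, 0]])

```text
time_s: 17.55
tcp_pos: [0.5485, -0.0769, 0.1367]
ee_rot: [[-0.897, 0.371, 0.24], [0.358, 0.929, -0.096], [-0.259, 0.0, -0.966]]
wrist_force: [-1.2, 1.4, 0.5]
gripper_width: 0.269
```

Call:
jog_arm(moves=[[1, 0, -0.0013, 0, 0, 0, 0], [1, 0, -0.002, 0, 0, 0, 0], [1, 0, -0.0023, 0, 0, 0, 0], [1, 0, -0.0023, 0, 0, 0, 0], [1, 0, -0.0023, 0, 0, 0, 0], [1, 0, -0.0023, 0, 0, 0, 0], [1, 0, -0.0023, 0, 0, 0, 0], [1, 0, -0.0023, 0, 0, 0, 0], [1, 0, -0.0023, 0, 0, 0, 0], [1, 0, -0.0023, 0, 0, 0, 0]])

```text
time_s: 18.38
tcp_pos: [0.5476, -0.0789, 0.1366]
ee_rot: [[-0.897, 0.371, 0.24], [0.359, 0.929, -0.096], [-0.259, -0.0, -0.966]]
wrist_force: [-0.0, 1.1, 0.7]
gripper_width: 0.267
```

```bash
python3 -c "
from frc import *
for k in (.0167,.0167,.0167,.0023): apply([0,-k,0,0,0,0])
frc(14);chk('9')"
```

```text
t 19.0833 F panel axes mean [-0.26  0.49  0.67] sd [0.59 0.4  0.55] ext tip [  0.1  -49.53  -5.65] tilt [-1.e-04 -0.e+00 -1.e+00]
t 19.0833 cmd [ 0.5473 -0.079   0.1371] tcp [ 0.5476 -0.0789  0.1367] F [ 0.09 -0.1   0.63] Fn 0.58
ext tip in panel mm [  0.1  -49.53  -5.65] tilt deg 0.01
side [array([345.1, 188.2]), array([327.1, 202.4]), array([345.7, 186.8])]
crop origin 305 143
wrist [array([318.8, 205.3]), array([453.4, 207.3]), array([318.2, 207.3])]
crop origin 278 160
```

View pics/side9z.png

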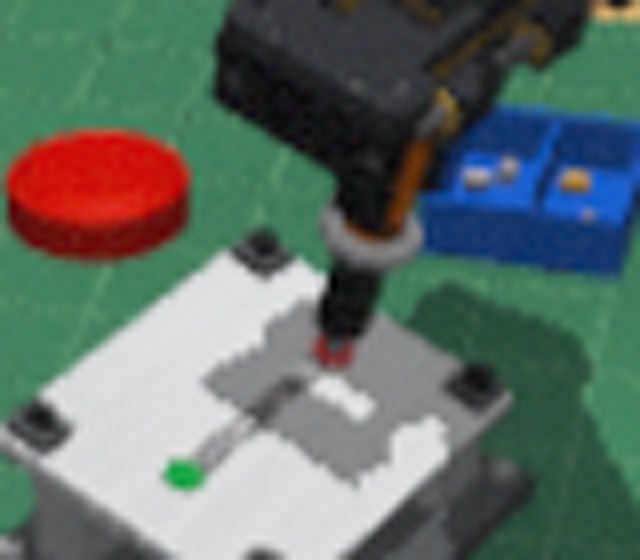

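View pics/wrist9z.png

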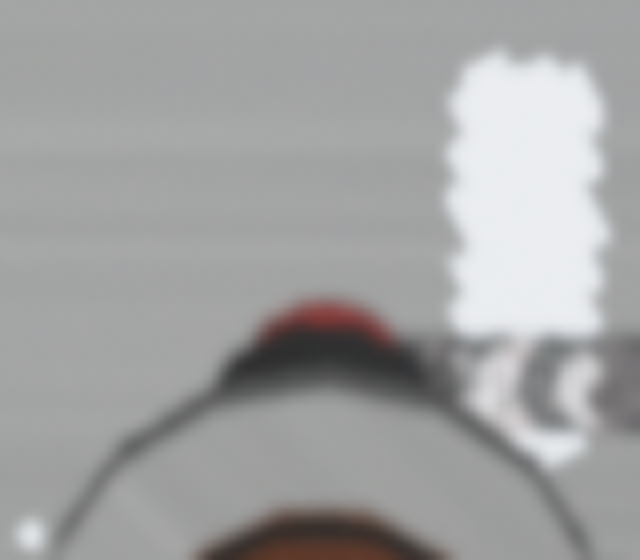

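The tip is centred on red in both views: in the side crop it is on the mark at (334,350), and in the wrist crop the mark and probe are both at column ~326. The push is 0.67+1.77 = 2.4 N, which is half travel. I hand in.

```bash
python3 -c "
from station import *
print(finish_job()); s=sense(); print(s['time_s'],s['gripper_width'])"
```

```text
the job is handed in; nothing more can be done
None
the job is handed in; nothing more can be done
```

I lifted the probe out of its stand, set its tip on the green mark, and drew it along the seam to the red mark in about 5.5 s (roughly 2 cm/s). I handed the job in at about 19 s, with the probe still held still on the red mark.

**Last checks:**
- **Position:** the tip was centred on the red mark in both the side and wrist pictures. The calculated position was 0.1 mm off the seam line and within 0.5 mm of the mark.
- **Squareness:** the tool was 0.01° off square to the panel. I did not measure the probe's own tilt in the grip separately.
- **Tip push:** the normal force was 2.4 N above the free-hanging reading, or about 6.1 mm. The geometry gave 5.65 mm.

**Disagreements:**
- **Side against wrist view:** before touchdown these two views differed by about 1.5 mm across the seam. That is inside the seam's half width of 4.5 mm. I trusted the side view, where the tip and the mark showed the same bias.
- **Force against geometry:** at the green mark the force suggested about 7 mm of push and the geometry 6.0 mm. I eased off 0.4 mm during the first part of the draw.

I saw no contact with any of the other things on the bench. Single force readings varied by about 0.6 N, so I averaged them where the push mattered.

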